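Fit the right casting flask on the sprue base

TASK

Three steel casting flasks of different diameters stand on the jeweller's bench. Take the one whose bore fits snugly over the cone of the grey rubber sprue base, neither so narrow that it hangs up on the cone nor so wide that it sits loose around it, and set it upright over the cone, fully down on the base's flat. Leave the other two flasks where they stand.

Things in the scene. Friction and masses are not known exactly. Their poses are not given: they have to be found in the camera images.
- flask_a: Stainless-steel casting flask: a plain round tube, open at both ends, standing upright on the bench, with rows of small dark perforations. Outer diameter 66 mm, bore 60 mm, wall 3 mm, height 70 mm. Origin: middle of the tube, on its axis, 35 mm above its lower edge; z along the axis (up). Loose, 0.15 to 0.4 kg.
- flask_b: Stainless-steel casting flask: a plain round tube, open at both ends, standing upright on the bench, with rows of small dark perforations. Outer diameter 38 mm, bore 32 mm, wall 3 mm, height 70 mm. Origin: middle of the tube, on its axis, 35 mm above its lower edge; z along the axis (up). Loose, 0.15 to 0.4 kg.
- flask_c: Stainless-steel casting flask: a plain round tube, open at both ends, standing upright on the bench, with rows of small dark perforations. Outer diameter 52 mm, bore 46 mm, wall 3 mm, height 70 mm. Origin: middle of the tube, on its axis, 35 mm above its lower edge; z along the axis (up). Loose, 0.15 to 0.4 kg.
- sprue_base: Plain grey rubber sprue base, fixed to the bench: a round disc 90 mm across and 12 mm thick with a central cone on top, 40 mm across at its foot and 20 mm at its flat top, 22 mm tall (cone top 34 mm above the bench). The flask that fits has about 3 mm of play all round the cone's foot. Origin: on its axis, at the underside (bench level); z up. The flat that the flask must stand on is 12 mm above the origin.
There are look-alikes about, which are no part of the job. What is shaped like the flask_c but blue or yellow is not meant.

How it is judged:
At the end, for the whole second after the job is handed in: The 52 mm flask stands at rest over the cone of the sprue base: its axis within 10 mm of the base's, upright within 10 degrees, its lower edge on the base's flat within 4 mm; the other two flasks are within 30 mm of where they began (horizontal distance between flask_c and sprue_base below 0.01 m and z of flask_c in the frame of sprue_base between 0.043 and 0.051 m and angle between the z axis of flask_c and the z axis of sprue_base, either way round below 0.17 rad and linear speed of flask_c below 0.03 m/s and distance of each of flask_a, flask_b from where it was at the start of the episode below 0.03 m); the robot touches nothing.
It fails at once if one of the other two flasks is moved by more than 30 mm (distance of any of flask_a, flask_b from where it was at the start of the episode above 0.03 m).
It also fails if it takes over 38 s, if anything falls off the work surface, if the arm or the gripper's body presses on something with over 40 N, if the wrist force passes 120 N, or if a joint passes its speed limit or range.

ROBOT

A 6-joint arm with a two-finger parallel gripper is mounted at the origin on the work surface. World frame = base frame: x ahead of the robot, y to its left, z up, the work surface at z = 0. Lengths are in m, angles in rad, forces in N, time in s.
With the tool pointing down it reaches from about 0.35 to 1 m from the base axis. Payload 7.1 kg.
Tool frame: the origin (TCP) lies midway between the tips of the shut fingers; the grasp point (between the pads) lies 19 mm behind it; z points along the fingers, y is the line along which they close (so a half turn about z gives the same grasp; the last joint's range is limited). The gripper opens to 85 mm and grips with 20 to 120 N. Pads are 22 mm wide; open, the fingers measure 114 mm over their backs; the gripper's body (76 mm by 85 mm) begins 54 mm behind the grasp point. The pads swing forward as they close: fully open they stand 13 mm farther back than shut.
Start: joints at [-1.134, 0.423, 1.63, -0, 1.089, -0.019], TCP at [0.275, -0.561, 0.231] pointing down, gripper open.
Joint ranges: [-3, 3], [-0.9, 2.11], [0.09, 2.58], [-1.31, 4.45], [0.11, 2.69], [-2.54, 2.54]. Speed limits (rad/s): [2.39, 2.39, 3.01, 3.14, 3.14, 3.14].

INTERFACE

Orientations are given as a rotation vector (axis times angle).
In Python, from rig import get_obs, viewer, finish_job gives the robot as it stands. The module is installed in compiled form; this text tells all that it offers.
- The arm moves only by the shell command python3 -m crank 'ROWS' [OPENING]. ROWS is JSON, a list of rows, each a list of 4 numbers: the shift along the tool's x, y, z in mm, then the turn about the tool's z in rad. A call has 1 to 10 rows; each row shifts and turns the commanded pose from where the row before left it, along the tool's axes as they then stand; what a row does not reach is not made up. A row lasts 1/12 s, in which the tool goes at most 41.7 mm and 7.16 degrees, less where a joint would pass 70% of its speed; a pose out of reach is approached as far as the arm can. A call with a gripper value outside its range is refused whole. OPENING is the closure, from 0 (fully open) to 1 (shut), set as the call begins (- or left out, the last holds). The fingers move at their own pace and stop on an object; the grip force is fixed at half the most. Time passes only in rows, so rows that do not move let the fingers close. It gives the time, the measured TCP pose, the force, the opening and the grip force at its end, in the units of the state.
- get_obs(): the state, without advancing time (a new reading comes with each control period).
- viewer.grab_frame(name): name is "side" or "top"; returns a dict with "frame" (480x640x3 uint8, red, green, blue), "range_z" (480x640 float32, m along the optical axis (not along the pixel's ray), 0 where there is no reading), "fx", "fy", "cx", "cy" (pixels), "k1" (the pictures are not rectified: a ray, as slopes to the right and down, at radius r is drawn at 1 + k1 r^2 times it, then the intrinsics apply), "cam_to_world" (4x4, takes a point from camera to world coordinates). Camera axes: x right, y up, looking along -z (the intrinsics and any distortion apply to the point x, -y, -z); pixel columns grow to the right and rows downward; lengths in m; the calibration is good to about 2 mm. A picture is of the moment at which its call begins.
- finish_job(): hands the job in; it is judged then, once.
The state is a dict: "t": time; "joints": joint angles; "dq": joint speeds; "joint_efforts": joint torques, N m; "eef_pos": TCP position; "eef_rot": TCP orientation; "force": force on the tool from outside, world axes, zero at the start; "moment": the same for the moment, N m; "finger_gap": finger opening in m; "gripper_force": force on a finger pad.
Only numpy, scipy, OpenCV 4.12 (cv2) and the standard library are available. Lean on these libraries where they do the work, as an engineer would, in place of code of your own. Each camera call takes 0.05 s, during which the arm holds its last target. There are 200 camera calls.

## Working session

There is one attempt and no reset: what is moved stays moved. The work goes in short steps, Python scripts to look and compute and a shell command to move; the robot and the scene stay as the last step left them, time stands still between calls to the robot, and variables do not carry over. Pictures are saved under pics/ and viewed, at most 10 in all, crops included, and the job is handed in when it is done.

```bash
mkdir -p pics
cat > h.py <<'E'
import numpy as np, cv2
from rig import get_obs, viewer, finish_job
def grab(n):
    f=viewer.grab_frame(n); return f
def cloud(f):
    h,w=f["range_z"].shape
    u,v=np.meshgrid(np.arange(w),np.arange(h))
    K=np.array([[f["fx"],0,f["cx"]],[0,f["fy"],f["cy"]],[0,0,1.]])
    p=np.stack([u,v],-1).reshape(-1,1,2).astype(np.float64)
    s=cv2.undistortPoints(p,K,np.array([f["k1"],0,0,0.])).reshape(h,w,2)
    z=f["range_z"].astype(float)
    P=np.stack([s[...,0]*z,-s[...,1]*z,-z,np.ones_like(z)],-1)
    W=P@np.array(f["cam_to_world"]).T
    W[z<=0]=np.nan
    return W[...,:3]
E
python3 - <<'E'
from h import *
for n in("top","side"):
    f=grab(n); cv2.imwrite(f"pics/{n}0.png",f["frame"][...,::-1]); np.save(f"{n}0.npy",cloud(f))
    print(n,np.array(f["cam_to_world"]).round(3).tolist())
o=get_obs(); print(o["t"],o["eef_pos"],o["eef_rot"],o["finger_gap"])
E
```

```text
top [[0.006, 0.991, -0.135, 0.405], [-1.0, 0.006, -0.0, 0.008], [0.001, 0.135, 0.991, 0.864], [0.0, 0.0, 0.0, 1.0]]
side [[-0.789, 0.461, -0.406, 0.201], [-0.614, -0.611, 0.5, 0.41], [-0.017, 0.644, 0.765, 0.685], [0.0, 0.0, 0.0, 1.0]]
0.1 [ 0.27493854 -0.56071723  0.23059804] [-3.05899530e+00 -7.09483376e-01  4.49036101e-04] 0.08556057740270492
```

View pics/top0.png

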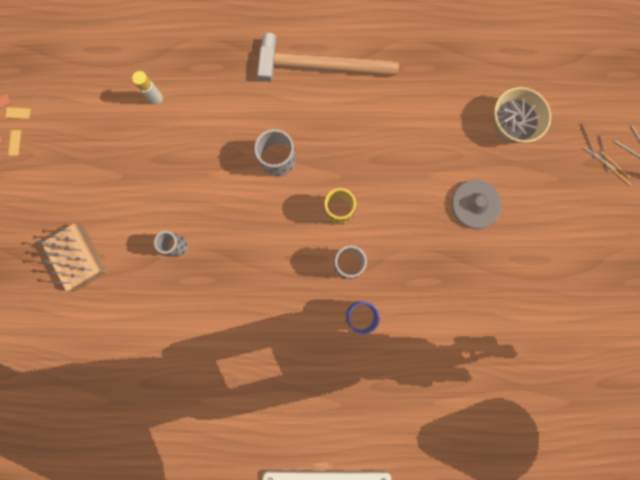

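View pics/side0.png

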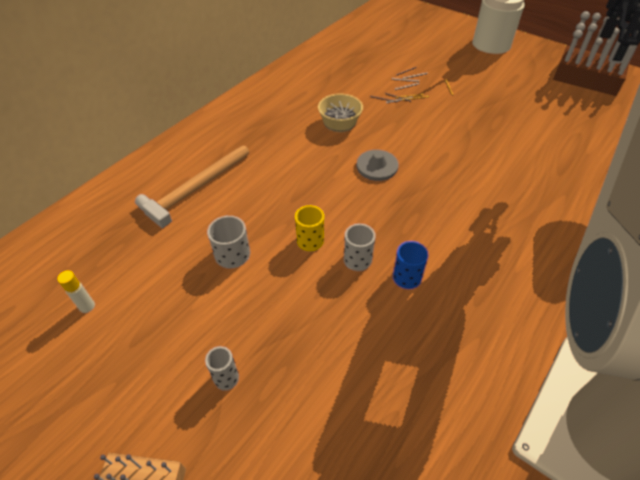

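The top view shows steel flask_c at about (350,262), between the yellow (340,205) and blue (362,318) look-alikes. flask_a is at (275,152), flask_b at (167,243) and the sprue base at (477,204). The side view agrees.

Run:
```python
from h import *
from scipy.optimize import least_squares
W={n:np.load(n+"0.npy").reshape(-1,3) for n in("top","side")}
def fit(p,r=None):
    f=(lambda q:np.hypot(*(p-q[:2]).T)-(r or q[2]))
    s=least_squares(f,[*p.mean(0),r or .03],loss="soft_l1",f_scale=.001); return s.x.round(4)
T=np.load("top0.npy")
for nm,(u,v),r in[("c",(350,262),.0245),("yel",(340,205),.0245),("blue",(362,318),.0245),("a",(275,152),.0315),("b",(167,243),.0175)]:
    reg=T[v-25:v+26,u-25:u+26].reshape(-1,3); rim=reg[(reg[:,2]>.062)]
    c0=(rim[:,:2].max(0)+rim[:,:2].min(0))/2
    out=[]
    for n in W:
        d=np.hypot(*(W[n][:,:2]-c0).T); m=(d<r+.012)&(W[n][:,2]>.062)&(W[n][:,2]<.08)
        p=W[n][m]; out.append((n,len(p),fit(p[:,:2],r),np.percentile(p[:,2],90).round(4)))
    print(nm,out)
reg=T[175:235,445:510].reshape(-1,3);c0=np.nanmean(reg[(reg[:,2]>.007)][:,:2],0)
for n in W:
    d=np.hypot(*(W[n][:,:2]-c0).T)
    p=W[n][(d<.07)&(W[n][:,2]>.007)&(W[n][:,2]<.018)];h=cv2.convexHull((p[:,:2]*1e3).astype(np.float32))[:,0]/1e3
    t=W[n][(d<.04)&(W[n][:,2]>.031)]
    print("base",n,len(p),fit(h.astype(float)),fit(h.astype(float),.045),np.median(p[:,2]),"top",len(t),t.mean(0).round(4))
```

```text
c [('top', 189, array([ 0.4647, -0.0362,  0.0245]), np.float64(0.0712)), ('side', 313, array([ 0.4661, -0.0339,  0.0245]), np.float64(0.0718))]
yel [('top', 209, array([ 0.5609, -0.0189,  0.0245]), np.float64(0.0715)), ('side', 281, array([ 0.5626, -0.0165,  0.0245]), np.float64(0.0721))]
blue [('top', 200, array([ 0.373 , -0.0571,  0.0245]), np.float64(0.0714)), ('side', 317, array([ 0.3743, -0.0544,  0.0245]), np.float64(0.0718))]
a [('top', 281, array([0.6558, 0.0937, 0.0315]), np.float64(0.0712)), ('side', 396, array([0.6565, 0.0948, 0.0315]), np.float64(0.0721))]
b [('top', 170, array([0.4945, 0.2708, 0.0175]), np.float64(0.0709)), ('side', 285, array([0.4944, 0.2735, 0.0175]), np.float64(0.0717))]
base top 1597 [ 0.5743 -0.2677  0.0442] [ 0.5747 -0.2676  0.045 ] 0.01176599154821334 top 109 [ 0.5734 -0.2673  0.0335]
base side 810 [ 0.5763 -0.2659  0.045 ] [ 0.5763 -0.2659  0.045 ] 0.013290507479621017 top 74 [ 0.5748 -0.2643  0.0344]
```

```bash
python3 -m crank '[[0,0,0,0.085],[0,0,0,0.085],[0,0,0,0.085],[10,-16,0,0],[15,-24,0,0],[15,-24,0,0],[15,-24,0,0],[15,-24,0,0],[15,-24,0,0],[15,-24,0,0]]' 0
python3 -m crank '[[15,-24,0,0],[15,-24,0,0],[15,-24,0,0],[15,-24,0,0],[15,-24,0,0],[15,-24,0,0],[15,-24,0,0],[15,-24,0,0],[0,0,0,0],[0,0,0,0]]'
cat > rel.py <<'E'
import sys
from h import *
from scipy.spatial.transform import Rotation as R
o=get_obs(); r=R.from_rotvec(o["eef_rot"]); t=np.array([float(a) for a in sys.argv[1:4]])
M=r.as_matrix(); print(o["t"],np.round(o["eef_pos"],4),"xaxis deg",np.degrees(np.arctan2(M[1,0],M[0,0])).round(2),"z",M[:,2].round(3),"shift mm",(M.T@(t-o["eef_pos"])*1e3).round(1),"F",np.round(o["force"],1),o["finger_gap"],o["gripper_force"])
E
python3 rel.py .4654 -.035 .028
```

```text
t: 0.93
eef_pos: [0.3413, -0.383, 0.231]
eef_rot: [-3.125, -0.314, 0.0]
force: [-0.0, 0.2, -0.3]
finger_gap: 0.0853
gripper_force: 0.0
t: 1.77
eef_pos: [0.4207, -0.1713, 0.2312]
eef_rot: [-3.125, -0.32, 0.001]
force: [-0.8, -0.1, -0.3]
finger_gap: 0.0854
gripper_force: 0.0
1.7667 [ 0.4207 -0.1713  0.2312] xaxis deg 11.68 z [-0.  0. -1.] shift mm [  71.5 -124.4  203.2] F [-0.8 -0.1 -0.3] 0.08538674161310887 0.0
```

```bash
python3 -m crank '[[14,-25,0,0],[14,-25,0,0],[14,-25,0,0],[14,-25,0,0],[15,-24,0,0],[0,0,25,0],[0,0,25,0],[0,0,25,0],[0,0,0,0],[0,0,0,0]]'
python3 rel.py .4654 -.035 .028
```

```text
t: 2.6
eef_pos: [0.4644, -0.0374, 0.1556]
eef_rot: [-3.125, -0.313, 0.005]
force: [0.2, 0.3, 0.6]
finger_gap: 0.0854
gripper_force: 0.0
2.6 [ 0.4644 -0.0374  0.1556] xaxis deg 11.45 z [-0.003  0.    -1.   ] shift mm [  1.9  -2.1 127.5] F [0.2 0.3 0.6] 0.08540228132777827 0.0
```

```bash
python3 -m crank '[[2,-2,15,0],[0,0,20,0],[0,0,20,0],[0,0,20,0],[0,0,20,0],[0,0,16,0],[0,0,10,0],[0,0,6,0],[0,0,0,0],[0,0,0,0]]'
python3 rel.py .4654 -.035 .028
```

```text
t: 3.43
eef_pos: [0.4676, -0.0346, 0.03]
eef_rot: [3.126, 0.314, 0.002]
force: [-0.3, -0.9, -0.2]
finger_gap: 0.0859
gripper_force: 0.0
3.4333 [ 0.4676 -0.0346  0.03  ] xaxis deg 11.48 z [ 0.001 -0.    -1.   ] shift mm [-2.2 -0.1  2. ] F [-0.3 -0.9 -0.2] 0.0858606331715075 0.0
```

```bash
python3 -m crank '[[-2,0,1,0],[0,0,0,0],[0,0,0,0]]'
python3 -m crank '[[0,0,0,0],[0,0,0,0],[0,0,0,0],[0,0,0,0],[0,0,0,0],[0,0,0,0],[0,0,0,0],[0,0,0,0],[0,0,0,0],[0,0,0,0]]' 1
python3 rel.py .4654 -.035 .028
```

```text
t: 3.68
eef_pos: [0.4652, -0.0348, 0.029]
eef_rot: [3.126, 0.315, 0.002]
force: [-0.1, 0.5, -0.1]
finger_gap: 0.0851
gripper_force: 0.0
t: 4.52
eef_pos: [0.4652, -0.0347, 0.0288]
eef_rot: [-3.126, -0.315, -0.001]
force: [-0.7, 1.0, 7.8]
finger_gap: 0.0503
gripper_force: 61.0
4.5167 [ 0.4652 -0.0347  0.0288] xaxis deg 11.49 z [ 0.  0. -1.] shift mm [0.2 0.3 0.8] F [-0.7  1.   7.8] 0.050298012490888534 61.03943416848779
```

```bash
python3 -m crank '[[0,0,-5,0],[0,0,-10,0],[0,0,-20,0],[0,0,-25,0],[0,0,-25,0],[0,0,-20,0],[0,0,-10,0],[0,0,-5,0],[0,0,0,0],[0,0,0,0]]'
python3 -m crank '[[2,8,0,0],[5,20,0,0],[6,26,0,0],[6,26,0,0],[6,26,0,0],[6,26,0,0],[6,26,0,0],[6,26,0,0],[5,20,0,0],[3,10,0,0]]'
python3 -m crank '[[5,18,0,0],[3,10,0,0],[2,5,0,0],[0,0,0,0],[0,0,0,0]]'
python3 rel.py .5752 -.2667 .141
python3 - <<'E'
from h import *
for n in("top","side"):
    f=grab(n); cv2.imwrite(f"pics/{n}1.png",f["frame"][...,::-1]); np.save(f"{n}1.npy",cloud(f))
E
```

```text
t: 5.35
eef_pos: [0.4644, -0.0347, 0.1478]
eef_rot: [-3.126, -0.315, 0.001]
force: [0.2, 0.4, -2.5]
finger_gap: 0.0501
gripper_force: 63.0
t: 6.18
eef_pos: [0.558, -0.237, 0.1467]
eef_rot: [-3.126, -0.312, 0.002]
force: [0.1, -0.3, -3.3]
finger_gap: 0.0506
gripper_force: 63.1
t: 6.6
eef_pos: [0.5734, -0.2639, 0.1477]
eef_rot: [-3.125, -0.315, 0.002]
force: [-0.4, -0.4, -2.8]
finger_gap: 0.05
gripper_force: 63.2
6.6 [ 0.5734 -0.2639  0.1477] xaxis deg 11.51 z [-0.001  0.001 -1.   ] shift mm [1.2 3.1 6.7] F [-0.4 -0.4 -2.8] 0.050026510281423645 63.16263232380152
```

View pics/side1.png

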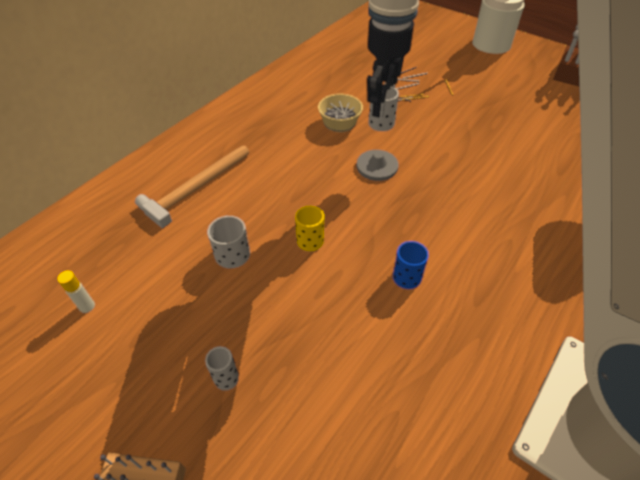

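View pics/top1.png

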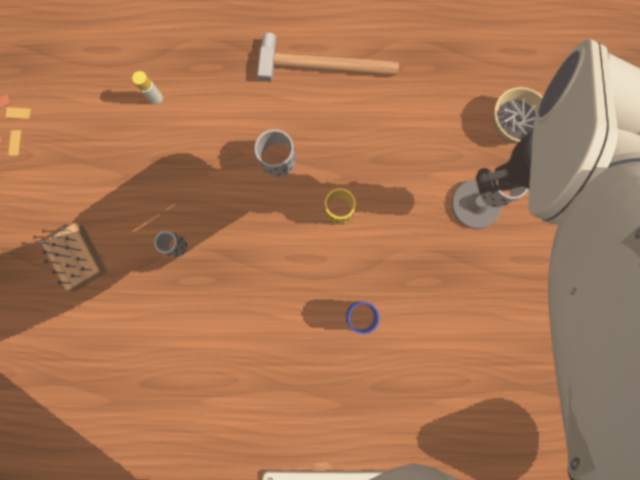

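The flask is held upright above the base: side view (382,108), with the base at (377,165). The others haven't moved. Next I'll fit the held flask's axis and lower edge.

Run:
```python
from h import *
from scipy.optimize import least_squares
f=cv2.imread("pics/side1.png").astype(int); W=np.load("side1.npy")
o=get_obs()["eef_pos"]
m=np.zeros((480,640),bool); m[80:140,355:410]=1
d=np.hypot(W[...,0]-o[0],W[...,1]-o[1])
m&=(d<.04)&(W[...,2]>.09)&(W[...,2]<.21)&(f.min(-1)>70)
p=W[m]; print(len(p),p.min(0),p.max(0))
# outer wall facing the camera, below rim
q=p[(p[:,2]<.155)]
def res(x): return np.hypot(q[:,0]-x[0]-x[2]*(q[:,2]-.13),q[:,1]-x[1]-x[3]*(q[:,2]-.13))-.026
s=least_squares(res,[o[0],o[1],0,0],loss="soft_l1",f_scale=.001); print(len(q),s.x.round(4),np.abs(s.fun).mean(),"vs tcp",(s.x[:2]-o[:2]).round(4))
print("z pct",np.percentile(q[:,2],[0,1,3,5]))
```

```text
642 [ 0.54633934 -0.2915747   0.12071905] [ 0.59280963 -0.22638905  0.19200381]
296 [ 0.5747 -0.2628 -0.0109  0.0017] 0.0009658071826204745 vs tcp [0.0012 0.0008]
z pct [0.12071905 0.12137719 0.12205829 0.12280119]
```

```bash
python3 -m crank '[[1,3,0,0],[0,0,10,0],[0,0,18,0],[0,0,18,0],[0,0,12,0],[0,0,6,0],[0,0,0,0],[0,0,0,0]]'
python3 rel.py .575 -.267 .041
```

```text
t: 7.37
eef_pos: [0.5756, -0.2673, 0.0842]
eef_rot: [-3.126, -0.315, 0.001]
force: [0.1, -0.0, -2.9]
finger_gap: 0.0502
gripper_force: 63.1
7.3667 [ 0.5756 -0.2673  0.0842] xaxis deg 11.51 z [-0.  0. -1.] shift mm [-0.5 -0.4 43.2] F [ 0.1 -0.  -2.9] 0.050213559884272306 63.11899473890662
```

```bash
python3 -m crank '[[0,0,6,0],[0,0,8,0],[0,0,8,0],[0,0,6,0],[0,0,4,0],[0,0,4,0],[0,0,2,0],[0,0,0,0],[0,0,0,0]]'
python3 rel.py .575 -.267 .041
```

```text
t: 8.12
eef_pos: [0.5756, -0.2674, 0.0463]
eef_rot: [-3.126, -0.315, -0.0]
force: [0.4, -0.9, -3.4]
finger_gap: 0.05
gripper_force: 63.1
8.1167 [ 0.5756 -0.2674  0.0463] xaxis deg 11.5 z [ 0.  0. -1.] shift mm [-0.5 -0.5  5.3] F [ 0.4 -0.9 -3.4] 0.050046261532268724 63.12386926263571
```

```bash
python3 -m crank '[[0,0,2,0],[0,0,1,0],[0,0,1,0],[0,0,1,0],[0,0,0,0],[0,0,0,0]]'
python3 rel.py .575 -.267 .041
```

```text
t: 8.62
eef_pos: [0.5755, -0.2673, 0.0413]
eef_rot: [-3.126, -0.315, 0.0]
force: [-0.0, -1.0, -2.4]
finger_gap: 0.0501
gripper_force: 63.1
8.6167 [ 0.5755 -0.2673  0.0413] xaxis deg 11.5 z [-0.  0. -1.] shift mm [-0.5 -0.4  0.3] F [-0.  -1.  -2.4] 0.050123459247468055 63.12354125082493
```

```bash
python3 -m crank '[[0,0,0.5,0],[0,0,0.5,0],[0,0,0,0],[0,0,0,0]]'
python3 -m crank '[[0,0,0,0],[0,0,0,0],[0,0,0,0],[0,0,0,0],[0,0,0,0],[0,0,0,0],[0,0,0,0],[0,0,0,0]]' 0
python3 rel.py .575 -.267 .041
```

```text
t: 8.95
eef_pos: [0.5757, -0.2674, 0.0409]
eef_rot: [3.126, 0.315, 0.0]
force: [-2.2, 2.0, 5.3]
finger_gap: 0.0503
gripper_force: 63.7
t: 9.62
eef_pos: [0.5756, -0.2673, 0.0403]
eef_rot: [-3.126, -0.315, 0.0]
force: [-0.8, 0.0, 0.4]
finger_gap: 0.0854
gripper_force: 0.0
9.6167 [ 0.5756 -0.2673  0.0403] xaxis deg 11.5 z [-0.  0. -1.] shift mm [-0.5 -0.4 -0.7] F [-0.8  0.   0.4] 0.08535433733546752 0.0
```

Contact showed before the release. Now retract straight up, move aside and check.

```bash
python3 -m crank '[[0,0,-6,0],[0,0,-15,0],[0,0,-20,0],[0,0,-25,0],[0,0,-25,0],[0,0,-25,0],[0,0,-25,0],[0,0,-20,0],[0,0,-10,0],[0,0,0,0]]'
python3 -m crank '[[0,15,0,0],[0,25,0,0],[0,25,0,0],[0,25,0,0],[0,25,0,0],[0,25,0,0],[0,25,0,0],[0,15,0,0],[0,0,0,0],[0,0,0,0]]'
python3 - <<'E'
from h import *
from scipy.optimize import least_squares
for n in("top","side"):
    f=grab(n); cv2.imwrite(f"pics/{n}2.png",f["frame"][...,::-1]); W=cloud(f).reshape(-1,3)
    for nm,c,r,a,b in(("c",(.5752,-.2667),.0245,.074,.09),("a",(.656,.094),.0315,.062,.08),("b",(.4945,.272),.0175,.062,.08)):
        d=np.hypot(*(W[:,:2]-c).T); p=W[(d<r+.012)&(W[:,2]>a)&(W[:,2]<b)]
        if len(p)<30: print(n,nm,len(p)); continue
        s=least_squares(lambda x:np.hypot(*(p[:,:2]-x).T)-r,c,loss="soft_l1",f_scale=.001)
        print(n,nm,len(p),s.x.round(4),"rim z",np.percentile(p[:,2],[50,90]).round(4))
E
```

```text
t: 10.45
eef_pos: [0.5771, -0.268, 0.2152]
eef_rot: [3.123, 0.315, 0.008]
force: [0.8, -0.2, 0.6]
finger_gap: 0.0855
gripper_force: 0.0
t: 11.28
eef_pos: [0.6104, -0.4444, 0.2089]
eef_rot: [-3.124, -0.312, 0.004]
force: [-0.5, -0.1, -0.7]
finger_gap: 0.0852
gripper_force: 0.0
top c 241 [ 0.574  -0.2665] rim z [0.0806 0.0831]
top a 283 [0.6558 0.0937] rim z [0.0689 0.0711]
top b 164 [0.4946 0.2708] rim z [0.069  0.0707]
side c 229 [ 0.5762 -0.265 ] rim z [0.0804 0.0837]
side a 392 [0.6564 0.0949] rim z [0.0692 0.0721]
side b 291 [0.4945 0.2735] rim z [0.0698 0.0716]
```

View pics/side2.png

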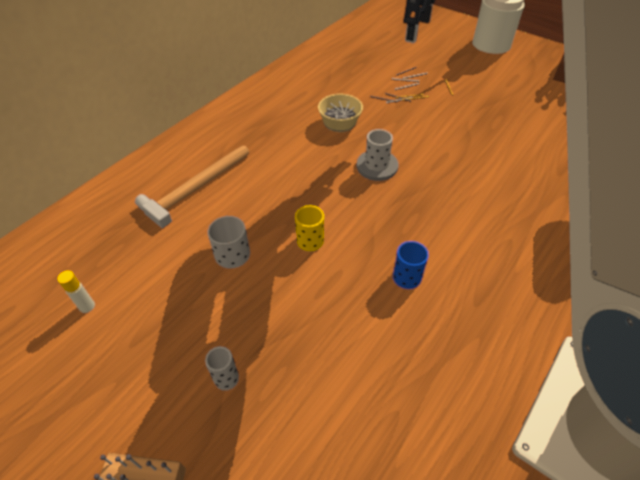

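The flask stands upright and centred on the base at (378,152), with its rim 12 mm higher than on the bench. The other two haven't moved and the gripper is clear.

```bash
python3 -c "
from rig import finish_job
print(finish_job())"
```

```text
the job is handed in; nothing more can be done
None
```

The 52 mm flask (flask_c) stands upright over the cone, about 1 mm off the base's axis and fully down on the flat by the camera check; the other two flasks did not move, and I handed the job in at about 11 s (no verdict was returned).

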